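# Clip the temperature probe into the flask's bath

## Task

One of the three steel troughs holds the conical flask. Squeeze the handles of the probe clip to take it off its stand, and clip it onto any wall of the trough with the conical flask, pushed fully down on the rim, with the probe rod hanging inside the trough clear of the flask. Leave the vessels, the bottle and the other things standing where they are.

Things in the scene. Friction and masses are not known exactly. Their poses are not given: they have to be found in the camera images.
- clip: sprung probe clip, grey plastic, 30 mm wide, 75 g, an upright clothes peg on the stand's edge: two jaws 38 mm long point down, two handles spread upwards. Origin: the throat between the jaws, where the gripped edge stops. x: across the gripped edge, to the side with the probe rod; y: along the edge; z: up. Hinge at z = 6 mm, jaws end at z = -38 mm
- clip_handles (a point): point on the clip midway between its two handle ends, 46 mm above the throat. Each handle ends in a black rubber roller, 12 mm diameter, 30 mm long along the clip's y, axes at x = +-19 mm: 50 mm over both, 32 mm when squeezed fully (about 9 N). Squeezing opens the jaws to 25 mm at their tips
- clip_jaw (a joint): angle of the jaw without the probe against the other, rad: 0 = jaws parallel, gripping a 5 mm edge; 0.45 = squeezed fully open; -0.12 = shut on nothing; a spring closes it
- probe_tip (a point): lower end of the clip's steel probe rod, 8 mm diameter, which hangs beside the jaw at clip x = 17 mm down to z = -70 mm; it swings about 17 mm further out while the clip is squeezed
- stand: clip stand fixed to the bench: dark steel foot 70 x 70 x 12 mm with an upright aluminium plate, 5 mm thick (x) and 60 mm wide (y), top edge at z = 100 mm. Origin: centre of its underside, z up
- flask: the conical flask, white polypropylene, 100 mm tall, 64 mm diameter at the base, narrowing evenly from 8 mm up to a 28 mm neck at 66 mm, 36 mm lip on top; stands loose on the floor (5 mm above the bench) of one of the three troughs, anywhere along its length. Origin: centre of its underside, z up.
- beaker: straight open beaker, white polypropylene, 100 mm tall, 62 mm diameter; stands loose on the floor (5 mm above the bench) of one of the three troughs, anywhere along its length. Origin: centre of its underside, z up.
- jar: straight-sided jar with a screw cap, white polypropylene, 100 mm tall, 64 mm diameter, 52 mm cap; stands loose on the floor (5 mm above the bench) of one of the three troughs, anywhere along its length. Origin: centre of its underside, z up.
- trough_left: open rectangular stainless trough fixed to the bench (at the robot's left), 170 (its x) by 110 (its y) by 90 mm high outside, walls and floor 5 mm thick; holds one white vessel. Origin: centre of its underside on the bench, z up; so the short walls' mid-planes lie at x = +-82.5 mm, the long walls' at y = +-52.5 mm, the rim at z = 90 mm.
- trough_mid: open rectangular stainless trough fixed to the bench (ahead of the robot), 170 (its x) by 110 (its y) by 90 mm high outside, walls and floor 5 mm thick; holds one white vessel. Origin: centre of its underside on the bench, z up; so the short walls' mid-planes lie at x = +-82.5 mm, the long walls' at y = +-52.5 mm, the rim at z = 90 mm.
- trough_right: open rectangular stainless trough fixed to the bench (at the robot's right), 170 (its x) by 110 (its y) by 90 mm high outside, walls and floor 5 mm thick; holds one white vessel. Origin: centre of its underside on the bench, z up; so the short walls' mid-planes lie at x = +-82.5 mm, the long walls' at y = +-52.5 mm, the rim at z = 90 mm.
- reagent: bystander: tall amber glass bottle, 80 mm diameter, 250 mm high, standing loose on the bench. Origin: centre of its underside, z up
- pot: bystander: small clear jar, 60 mm diameter, 70 mm high. Origin: centre of its underside
- mortar: bystander: white ceramic bowl, 80 mm diameter, 50 mm high. Origin: centre of its underside

How it is judged:
By the outcome, as a careful person would: the job done as asked, in the order asked, and still so for the second after the job is handed in, with the robot touching nothing.
It also fails if it takes over 48 s, if anything falls off the work surface, if the arm or the gripper's body presses on something with over 40 N, if the wrist force passes 120 N, or if a joint passes its speed limit or range.

## Robot

A 6-joint arm with a two-finger parallel gripper is mounted at the origin on the work surface. World frame = base frame: x ahead of the robot, y to its left, z up, the work surface at z = 0. Lengths are in m, angles in rad, forces in N, time in s.
With the tool pointing down it reaches from about 0.275 to 0.85 m from the base axis. Payload 5.2 kg.
Tool frame: the origin (TCP) lies on the centre line of the jaws, within the pads' length; the fingertips stand 19 mm ahead of it and the grasp point (between the pads) is the TCP; z points along the fingers, y is the line along which they close (so a half turn about z gives the same grasp; the last joint's range is limited). The gripper opens to 85 mm and grips with 20 to 120 N. Pads are 22 mm wide; open, the fingers measure 114 mm over their backs; the gripper's body (76 mm by 85 mm) begins 54 mm behind the grasp point. The pads swing forward as they close: fully open they stand 13 mm farther back than shut.
Start: joints at [-1.517, 0.259, 1.535, -0, 1.348, -0.203], TCP at [0.14, -0.532, 0.25] pointing down, gripper open.
Joint ranges: [-3.14, 3.14], [-0.91, 2.08], [0.19, 2.58], [-1.22, 4.36], [0.22, 2.71], [-3.12, 3.12]. Speed limits (rad/s): [2.57, 2.57, 3.14, 3.14, 3.14, 3.14].

## Interface

Orientations are given as [roll, pitch, yaw] about the fixed x, y, z axes, in that order (R = Rz(yaw) Ry(pitch) Rx(roll)).
In Python, from station import * gives the robot as it stands.
- The arm moves only by the tool move_arm, never from a script. Its argument "commands" is a list of rows, each a list of 3 entries, a list of its own where there are three numbers: the turn, a rotation vector about the tool's x, y, z in units of 360 degrees (1.0 is 360 degrees), then the shift along the tool's x, y, z in units of 25 cm (1.0 is 25 cm), then the opening, from 0 (shut) to 1 (fully open). In form: [[[rx, ry, rz], [x, y, z], jaw], ...]. A call has 1 to 10 rows; each row is the pose to reach, as a shift and turn from the pose commanded when the call began, along the tool's axes at that moment, turning the shorter way round; what a row does not reach only later rows make up. A row lasts 1/12 s, in which the tool goes at most 41.7 mm and 7.16 degrees, less where a joint would pass 70% of its speed; a pose out of reach is approached as far as the arm can. A call with a number of a shift or a turn outside -1 to 1 is refused whole. A call with a gripper value outside its range is refused whole. The fingers move at their own pace and stop on an object; "force" is the grip in N (left out, the last holds). Time passes only in rows, so rows that repeat a pose let the fingers close. It gives the time, the measured TCP pose, the force, the opening and the grip force at its end, in the units of the state.
- get_state(): the state, without advancing time (a new reading comes with each control period).
- camera(name): name is "scene" or "top"; returns a dict with "color" (420x560x3 uint8, blue, green, red), "range_z" (420x560 float32, m along the optical axis (not along the pixel's ray), 0 where there is no reading), "mtx" (3x3 intrinsics, pixels), "R" (3x3) and "t" (3): a world point X has camera coordinates R X + t. Camera axes: x right, y down, z forward; pixel columns grow to the right and rows downward; lengths in m; the calibration is good to about 2 mm. A picture is of the moment at which its call begins.
- close_job(): hands the job in; it is judged then, once.
The state is a dict: "clock": time; "joints": joint angles; "dq": joint speeds; "tau": joint torques, N m; "position": TCP position; "orientation": TCP orientation; "force": force on the tool from outside, world axes, zero at the start; "moment": the same for the moment, N m; "finger_gap": finger opening in m; "grip_force": force on a finger pad.
Only numpy, scipy, OpenCV 4.12 (cv2) and the standard library are available. Lean on these libraries where they do the work, as an engineer would, in place of code of your own. Each camera call takes 0.05 s, during which the arm holds its last target. There are 200 camera calls.

## Working session

There is one attempt and no reset: what is moved stays moved. The work goes in short steps, Python scripts to look and compute and a tool call to move; the robot and the scene stay as the last step left them, time stands still between calls to the robot, and variables do not carry over. Pictures are saved under pics/ and viewed, at most 10 in all, crops included, and the job is handed in when it is done.

Besides the shell and the picture viewer there is one more tool, called after "Emit:" as a command line: name --argument value ..., lists and objects as JSON in quotes. move_arm: Moves the arm, as the interface text tells. Its arguments: {"type":"object","properties":{"commands":{"type":"array","items":{"type":"array"}},"force":{"type":"number"}},"required":["commands"]}

```bash
mkdir -p pics; python3 - <<'E'
from station import *
import cv2,numpy as np
for n in("scene","top"):
    c=camera(n); cv2.imwrite(f"pics/{n}0.png",c["color"]); np.savez(f"{n}0.npz",**c)
    print(n,c["mtx"].tolist(),(-c["R"].T@c["t"]).round(3))
print(get_state())
E
```

```text
scene [[416.6313677643483, 0.0, 287.5670259941414], [0.0, 416.6313677643483, 213.8028449740126], [0.0, 0.0, 1.0]] [ 0.965 -0.334  0.863]
top [[479.8837784799986, 0.0, 277.7834515054362], [0.0, 479.8837784799986, 217.1102149473104], [0.0, 0.0, 1.0]] [0.473 0.014 1.178]
{'clock': 0.1, 'joints': array([-1.51682219e+00,  2.59237916e-01,  1.53595801e+00,  1.58392775e-05,
        1.34801348e+00, -2.02777647e-01]), 'dq': array([-8.92773040e-05, -1.87709363e-03, -2.02757975e-03,  5.51913546e-04,
        3.09194925e-04, -5.42021481e-04]), 'tau': array([ 2.48452401e-03, -4.46970069e+01, -2.91248649e+01, -2.57585871e-04,
        6.27627523e-03,  8.94970924e-07]), 'position': array([ 0.13968261, -0.53151275,  0.24958141]), 'orientation': array([-3.14001214e+00, -3.40723923e-04,  2.56748007e-01]), 'force': array([ 0.26066275, -0.27321936, -0.46241177]), 'moment': array([ 0.0476651 ,  0.02475621, -0.06494647]), 'grip_force': 0.0, 'finger_gap': 0.0854578312309981}
```

View pics/scene0.png

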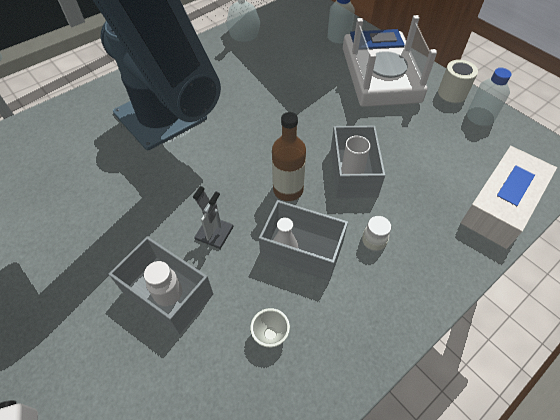

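View pics/top0.png

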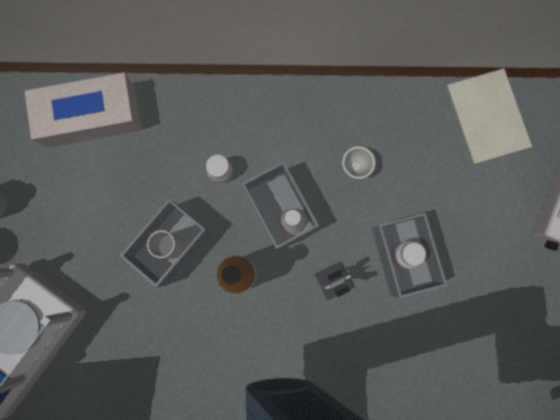

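The flask (narrow-necked cone) is in the middle trough: scene (285,228), top (292,218). The beaker is at top (161,244), the jar at (412,254), and the clip on its stand at (338,282).

```bash
cat > h.py <<'E'
import cv2,numpy as np
def cloud(c):
    z=c["range_z"]; v,u=np.indices(z.shape); K=c["mtx"]
    p=np.stack([(u-K[0,2])/K[0,0]*z,(v-K[1,2])/K[1,1]*z,z],-1)
    return (p-c["t"])@c["R"], z>0
def proj(c,X):
    q=np.atleast_2d(X)@c["R"].T+c["t"]; q=q@c["mtx"].T; return q[:,:2]/q[:,2:]
E
python3 - <<'E'
from h import *
T=dict(np.load("top0.npz")); S=dict(np.load("scene0.npz"))
for nm,c in(("top",T),("scene",S)):
    P,ok=cloud(c)
    near=lambda x,y,r:ok&(np.hypot(P[...,0]-x,P[...,1]-y)<r)
    # centre guess from top pixels
    g=lambda u,v,h:((lambda d:(-T["R"].T@T["t"])+d*((h-(-T["R"].T@T["t"])[2])/d[2]))(T["R"].T@np.linalg.inv(T["mtx"])@[u,v,1]))[:2]
    m=g(281,207,.09); q=P[near(*m,.13)&(P[...,2]>.083)&(P[...,2]<.096)]
    r=cv2.minAreaRect((q[:,:2]*1000).astype(np.float32)); print(nm,"trough",m,len(q),r,np.median(q[:,2]), cv2.boxPoints(r).tolist())
    f=g(292,217,.105); q=P[near(*f,.03)&(P[...,2]>.099)]; print("flask",f,len(q),q.mean(0),q[:,2].max())
    s=g(338,282,.14); n=near(*s,.055)
    for a,b in((.005,.02),(.09,.12),(.12,.138),(.138,.17)):
        q=P[n&(P[...,2]>a)&(P[...,2]<b)]
        if len(q)>4:
            r=cv2.minAreaRect((q[:,:2]*1000).astype(np.float32)); print("clip",a,b,len(q),q.mean(0).round(4),r,q[:,2].max())
    b=g(236,274,.2);q=P[near(*b,.06)&(P[...,2]>.03)];print("bottle",cv2.minEnclosingCircle((q[:,:2]*1000).astype(np.float32)),q[:,2].max())
for n,c,x0,y0,w,h in(("t",T,300,240,80,70),("s",S,170,170,90,90)):
    cv2.imwrite(f"pics/{n}c.png",cv2.resize(c["color"][y0:y0+h,x0:x0+w],None,fx=6,fy=6,interpolation=cv2.INTER_CUBIC))
a=cv2.imread("pics/tc.png");b=cv2.imread("pics/sc.png");k=np.zeros((540,1020,3),np.uint8);k[:420,:480]=a;k[:,480:]=b
cv2.imwrite("pics/clip1.png",cv2.resize(k,(800,424)))
E
```

```text
top trough [0.61447624 0.01644718] 574 ((620.0151977539062, 20.53618621826172), (170.6636199951172, 110.37096405029297), 29.121397018432617) 0.09008592274735354 [[518.613525390625, 27.217979431152344], [572.3267822265625, -69.2010498046875], [721.4168701171875, 13.854393005371094], [667.70361328125, 110.27342224121094]]
flask [ 0.59017852 -0.00863064] 194 [ 0.58906567 -0.00860196  0.105237  ] 0.11037821929915899
clip 0.005 0.02 478 [ 0.4501 -0.1041  0.012 ] ((446.37548828125, -101.84278869628906), (92.96482849121094, 91.65180969238281), 22.89385223388672) 0.019765406878517692
clip 0.09 0.12 170 [ 0.4448 -0.1093  0.1101] ((445.7906799316406, -112.0099868774414), (21.472450256347656, 59.56245040893555), 28.294246673583984) 0.11952031914940603
clip 0.12 0.138 51 [ 0.4381 -0.1098  0.1267] ((444.2074890136719, -108.064208984375), (30.75651741027832, 29.912031173706055), 26.584949493408203) 0.1359418088049894
clip 0.138 0.17 168 [ 0.4447 -0.1076  0.1509] ((444.5289001464844, -107.76264953613281), (49.984275817871094, 30.080289840698242), 27.24695587158203) 0.1572479562373254
bottle ((460.4
[... 552 characters left out ...]
015625, -112.65065002441406), (70.85118103027344, 70.97747802734375), 26.750226974487305) 0.019739811739239534
clip 0.09 0.12 217 [ 0.4507 -0.1148  0.105 ] ((453.660888671875, -115.08741760253906), (32.51496505737305, 50.95712661743164), 27.709396362304688) 0.11999953398493866
clip 0.12 0.138 96 [ 0.4376 -0.1164  0.129 ] ((446.6770324707031, -108.98751831054688), (37.86423110961914, 30.582406997680664), 24.807947158813477) 0.13755248828232755
clip 0.138 0.17 165 [ 0.4476 -0.1098  0.149 ] ((445.852783203125, -108.53839111328125), (50.06077575683594, 31.38564682006836), 27.050609588623047) 0.15382040439256195
bottle ((463.2909851074219, 109.57124328613281), 40.4464225769043) 0.2530426333520173
```

View pics/clip1.png

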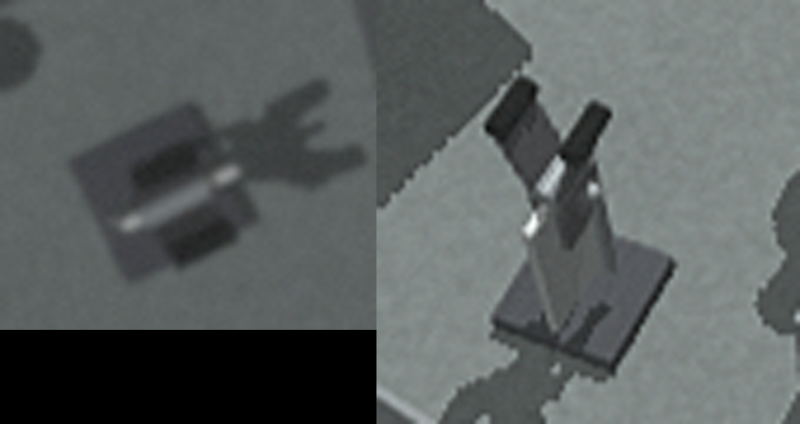

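```bash
python3 - <<'E'
from h import *
a=np.radians(27.1); R=np.array([[np.cos(a),-np.sin(a)],[np.sin(a),np.cos(a)]]); o=np.array([.4452,-.1082])
out=[]
for n,x0,y0,w,h in(("top",300,240,80,70),("scene",180,170,70,80)):
    c=dict(np.load(n+"0.npz")); P,ok=cloud(c); L=(P[...,:2]-o)@R*1000; z=P[...,2]*1000
    m=ok&(np.abs(L)<60).all(-1)&(z>20)&(z<95)
    q=np.c_[L[m],z[m]].round().astype(int); print(n,len(q)); 
    H=np.histogram2d(q[:,0],q[:,1],[np.arange(-40,41,5),np.arange(-40,41,5)])[0].astype(int); print(H)
    im=cv2.resize(c["color"][y0:y0+h,x0:x0+w],None,fx=7,fy=7,interpolation=cv2.INTER_CUBIC)
    im=cv2.convertScaleAbs(im,alpha=1.6)
    for s,col in((17,(0,0,255)),(-17,(0,255,0))):
        X=np.array([[*(o+R@[s,0]),zz] for zz in(.03,.06,.09,.105)])
        for p in (proj(c,X)-[x0,y0])*7: cv2.circle(im,tuple(int(v) for v in p),4,col,1)
    out.append(im)
k=np.zeros((560,1050,3),np.uint8);k[:490,:560]=out[0];k[:,560:]=out[1]; cv2.imwrite("pics/rod.png",cv2.resize(k,(800,427)))
E
```

```text
top 32
[[0 0 0 0 0 0 0 0 0 0 0 0 0 0 0 0]
 [0 0 0 0 0 0 0 0 0 0 0 0 0 0 0 0]
 [0 0 0 0 0 0 0 0 0 0 0 0 0 0 0 0]
 [0 0 0 0 0 0 0 0 0 0 0 0 0 0 0 0]
 [0 0 0 0 0 0 0 0 0 0 0 0 0 0 0 0]
 [0 0 0 0 0 0 0 0 0 0 0 0 0 0 0 0]
 [0 0 0 0 0 0 0 0 0 0 0 1 0 0 0 0]
 [0 0 0 0 0 0 0 0 0 0 0 0 0 3 0 0]
 [0 5 5 3 0 0 0 0 0 0 0 6 4 3 0 0]
 [0 0 0 0 0 0 0 0 0 0 0 1 0 0 0 0]
 [0 0 0 0 0 0 0 0 0 0 0 0 0 0 0 0]
 [0 0 0 0 0 0 0 0 1 0 0 0 0 0 0 0]
 [0 0 0 0 0 0 0 0 0 0 0 0 0 0 0 0]
 [0 0 0 0 0 0 0 0 0 0 0 0 0 0 0 0]
 [0 0 0 0 0 0 0 0 0 0 0 0 0 0 0 0]
 [0 0 0 0 0 0 0 0 0 0 0 0 0 0 0 0]]
scene 305
[[ 0  0  0  0  0  0  0  0  0  0  0  0  0  0  0  0]
 [ 0  0  0  0  0  0  0  0  0  0  0  0  0  0  0  0]
 [ 0  0  0  0  0  0  0  0  0  0  0  0  0  0  0  0]
 [ 0  0  0  0  0  0  0  0  0  0  0  0  0  0  0  0]
 [ 0  0  0  0  0  0  0  0  0  0  0  0  0  0  0  0]
 [ 0  0  0  0  0  0  0  0  0  0  0  0  0  0  0  0]
 [ 0  0  0  0  0  2  0  0  0  0  0  0  0  0  0  0]
 [ 1 14  0  0  0  0  0  0  0  0  0  0  0  0  0  0]
 [ 3 34 27 29 24 23 10 14 11  7  4  0  2  4  0  0]
 [ 0  0  0  0  1 14  8  6  4  0  3  0  0  0  0  0]
 [ 0  0  0  0  0  0  3  2  0  0  0  0  0  0  0  0]
 [ 0  0  0  0  0  0  6 32  0  0  0  0  0  0  0  0]
 [ 0  0  0  0  0  0  0 11  6  0  0  0  0  0  0  0]
 [ 0  0  0  0  0  0  0  0  0  0  0  0  0  0  0  0]
 [ 0  0  0  0  0  0  0  0  0  0  0  0  0  0  0  0]
 [ 0  0  0  0  0  0  0  0  0  0  0  0  0  0  0  0]]
```

View pics/rod.png

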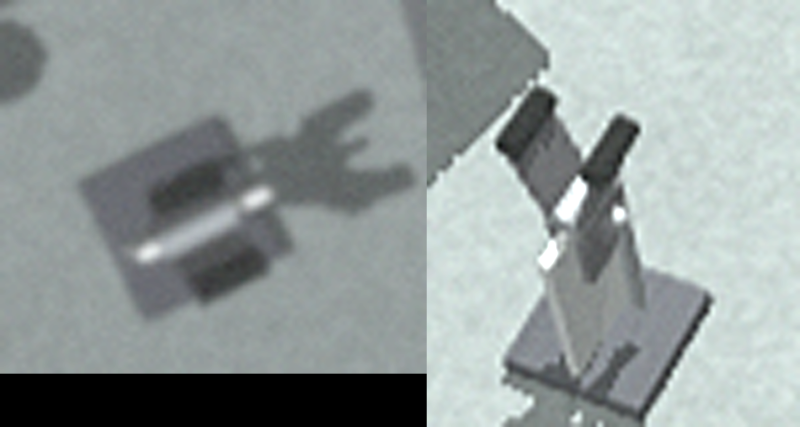

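The rod is on the clip's far side: the scene depth shows it at clip x ≈ +18, y ≈ 0, with clip x at yaw 27°. I'll place it on the trough's y = −52.5 wall at trough x = +30, away from the flask (trough −41, −11).

```bash
cat >> h.py <<'E'
from scipy.spatial.transform import Rotation as Ro
def go(s,X,yaw_deg):
    A=Ro.from_euler('xyz',s["orientation"]); B=Ro.from_euler('xyz',[np.pi,0,np.radians(yaw_deg)])
    print("turn",((A.inv()*B).as_rotvec()/2/np.pi).round(4),"shift",(A.inv().apply(np.array(X)-s["position"])/.25).round(4))
E
python3 - <<'E'
from station import *
from h import *
s=get_state(); go(s,[.30,-.31,.25],70); go(s,[.445,-.108,.25],117.1)
a=np.radians(29.1); R=np.array([[np.cos(a),-np.sin(a)],[np.sin(a),np.cos(a)]])
print("place",[.62,.02]+R@[.03,-.0525])
E
```

```text
turn [-0.0002 -0.0002 -0.1536] shift [ 8.453e-01 -6.942e-01 -3.000e-04]
turn [-1.000e-04 -3.000e-04 -2.844e-01] shift [ 1.6114e+00 -1.3284e+00  1.0000e-03]
place [ 0.67174577 -0.01128298]
```

Emit:
move_arm --commands '[[[0,0,-0.1536],[0.845,-0.694,0],1],[[0,0,-0.1536],[0.845,-0.694,0],1],[[0,0,-0.1536],[0.845,-0.694,0],1],[[0,0,-0.1536],[0.845,-0.694,0],1],[[0,0,-0.1536],[0.845,-0.694,0],1],[[0,0,-0.1536],[0.845,-0.694,0],1],[[0,0,-0.1536],[0.845,-0.694,0],1],[[0,0,-0.1536],[0.845,-0.694,0],1]]'

```text
clock: 0.77
position: [0.3018, -0.3061, 0.2501]
orientation: [-3.141, -0.003, 1.232]
force: [0.3, -0.8, 0.3]
finger_gap: 0.0853
grip_force: 0.0
```

```bash
python3 - <<'E'
from station import *
from h import *
s=get_state(); print(s["clock"],s["position"],s["orientation"],s["joints"]); go(s,[.445,-.108,.23],117.1)
E
```

```text
0.7667 [ 0.30176607 -0.30606424  0.25009052] [-3.14145726e+00 -2.53485788e-03  1.23241997e+00] [-1.05467252  0.0388849   1.79883718  0.00188901  1.30563753 -0.71679299]
turn [ 1.000e-04 -4.000e-04 -1.291e-01] shift [0.9373 0.2775 0.0827]
```

Emit:
move_arm --commands '[[[0,0,-0.131],[0.937,0.278,0.08],1],[[0,0,-0.131],[0.937,0.278,0.08],1],[[0,0,-0.131],[0.937,0.278,0.08],1],[[0,0,-0.131],[0.937,0.278,0.08],1],[[0,0,-0.131],[0.937,0.278,0.08],1],[[0,0,-0.131],[0.937,0.278,0.08],1],[[0,0,-0.131],[0.937,0.278,0.08],1],[[0,0,-0.131],[0.937,0.278,0.08],1],[[0,0,-0.131],[0.937,0.278,0.08],1],[[0,0,-0.131],[0.937,0.278,0.08],1]]'

```text
clock: 1.6
position: [0.4449, -0.1148, 0.2302]
orientation: [-3.141, -0.0, 2.042]
force: [0.0, -0.9, -0.4]
finger_gap: 0.0854
grip_force: 0.0
```

```bash
python3 - <<'E'
from station import *
from h import *
s=get_state(); print(s["clock"],s["position"],s["orientation"],s["joints"]); go(s,[.4452,-.1082,.143],117.1)
E
```

```text
1.6 [ 0.44492174 -0.11475253  0.23019835] [-3.14102034e+00 -7.58814406e-05  2.04181061e+00] [-4.95635204e-01  1.10523746e-01  1.77075320e+00 -4.49329859e-04
  1.26070329e+00 -9.66512313e-01]
turn [-0.0001 -0.     -0.0003] shift [0.0228 0.0131 0.3488]
```

Emit:
move_arm --commands '[[[0,0,0],[0.023,0.013,0.1],1],[[0,0,0],[0.023,0.013,0.2],1],[[0,0,0],[0.023,0.013,0.3],1],[[0,0,0],[0.023,0.013,0.349],0.85],[[0,0,0],[0.023,0.013,0.349],0.75],[[0,0,0],[0.023,0.013,0.349],0.7],[[0,0,0],[0.023,0.013,0.349],0.7]]' --force 20

```text
clock: 2.18
position: [0.4461, -0.1087, 0.1441]
orientation: [3.141, 0.001, 2.043]
force: [0.7, -0.2, 0.2]
finger_gap: 0.0597
grip_force: 0.0
```

```bash
python3 - <<'E'
from station import *
from h import *
s=get_state(); print(s["clock"],s["position"],s["orientation"],s["finger_gap"]); go(s,[.4452,-.1082,.143],117.1)
c=camera("scene"); cv2.imwrite("pics/g.png",cv2.resize(c["color"][110:270,130:290],None,fx=3,fy=3,interpolation=cv2.INTER_CUBIC))
E
```

```text
2.1833 [ 0.44606753 -0.10869914  0.14408345] [3.14064609e+00 1.41654922e-03 2.04259701e+00] 0.05970145942770546
turn [ 0.0002  0.0002 -0.0002] shift [ 0.0034 -0.0022  0.0043]
```

View pics/g.png

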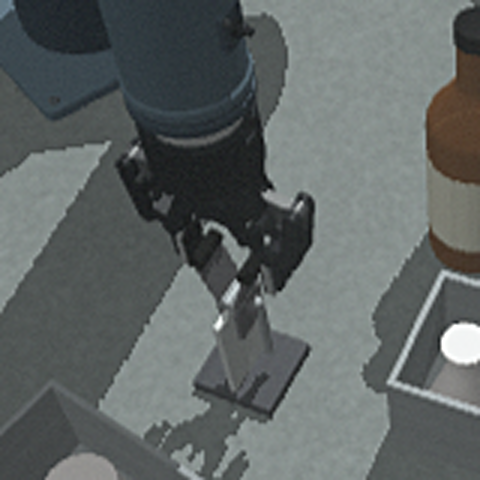

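The fingers (around (200,235) and (285,250)) straddle both handle rollers. I'll squeeze.

Emit:
move_arm --commands '[[[0,0,0],[0,0,0],0.6],[[0,0,0],[0,0,0],0.5],[[0,0,0],[0,0,0],0.4],[[0,0,0],[0,0,0],0.3],[[0,0,0],[0,0,0],0.2],[[0,0,0],[0,0,0],0.2],[[0,0,0],[0,0,0],0.2],[[0,0,0],[0,0,0],0.2]]' --force 25

```text
clock: 2.9
position: [0.4487, -0.1082, 0.1462]
orientation: [3.136, 0.006, 2.045]
force: [2.1, 2.7, 14.5]
finger_gap: 0.0297
grip_force: 24.7
```

Emit:
move_arm --commands '[[[0,0,0],[0,0,-0.06],0.2],[[0,0,0],[0,0,-0.12],0.2],[[0,0,0],[0,0,-0.18],0.2],[[0,0,0],[0,0,-0.25],0.2],[[0,0,0],[0,0,-0.32],0.2],[[0,0,0],[0,0,-0.4],0.2],[[0,0,0],[0,0,-0.48],0.2],[[0,0,0],[0,0,-0.48],0.2],[[0,0,0],[0,0,-0.48],0.2]]'

```text
clock: 3.65
position: [0.4463, -0.1078, 0.2642]
orientation: [3.139, 0.003, 2.045]
force: [0.1, 0.7, -0.6]
finger_gap: 0.0297
grip_force: 25.4
```

```bash
python3 - <<'E'
from station import *
from h import *
s=get_state(); print(s["clock"],s["position"],s["orientation"],s["finger_gap"],s["joints"]); go(s,[.60,-.055,.263],165); go(s,[.6717,-.0113,.263],209.1)
c=camera("scene"); cv2.imwrite("pics/l.png",cv2.resize(c["color"][70:270,120:320],None,fx=2.5,fy=2.5,interpolation=cv2.INTER_CUBIC))
E
```

```text
3.65 [ 0.44629145 -0.10775037  0.26423335] [3.13947089e+00 2.78268428e-03 2.04500038e+00] 0.029671715980696 [-4.80735394e-01  8.07356716e-02  1.71811014e+00  1.27929493e-04
  1.33924974e+00 -9.54971541e-01]
turn [ 1.000e-04  6.000e-04 -1.329e-01] shift [-0.093   0.6433  0.0066]
turn [-1.000e-04  6.000e-04 -2.554e-01] shift [-0.0685  0.9783  0.0072]
```

View pics/l.png

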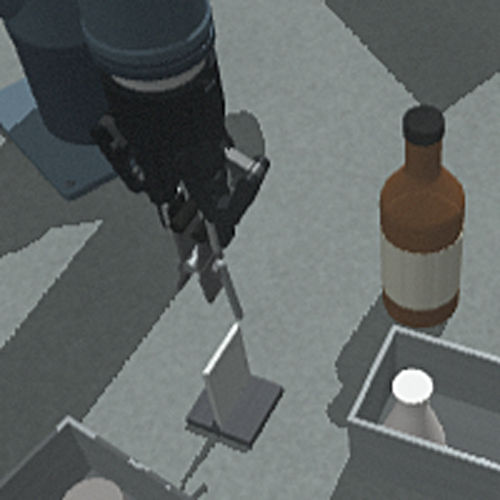

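Emit:
move_arm --commands '[[[0,0,-0.015],[0,0.05,0],0.2],[[0,0,-0.03],[-0.02,0.12,0],0.2],[[0,0,-0.045],[-0.04,0.2,0],0.2],[[0,0,-0.06],[-0.05,0.28,0],0.2],[[0,0,-0.075],[-0.06,0.36,0],0.2],[[0,0,-0.09],[-0.07,0.44,0],0.2],[[0,0,-0.105],[-0.08,0.52,0],0.2],[[0,0,-0.12],[-0.09,0.58,0],0.2],[[0,0,-0.133],[-0.093,0.643,0],0.2],[[0,0,-0.133],[-0.093,0.643,0],0.2]]'

```text
clock: 4.53
position: [0.6006, -0.0536, 0.2606]
orientation: [3.141, -0.002, 2.885]
force: [-0.4, -0.2, -0.4]
finger_gap: 0.0296
grip_force: 25.5
```

```bash
python3 - <<'E'
from station import *
from h import *
s=get_state(); print(s["clock"],s["position"],s["orientation"],s["finger_gap"]); go(s,[.6717,-.0113,.263],209.1)
E
```

```text
4.5333 [ 0.60056806 -0.05355708  0.26058415] [ 3.14060358e+00 -2.36571057e-03  2.88519315e+00] 0.029561040255186025
turn [ 0.0003 -0.0003 -0.1216] shift [-0.2323  0.2357 -0.01  ]
```

Emit:
move_arm --commands '[[[0,0,-0.015],[-0.03,0.03,0],0.2],[[0,0,-0.03],[-0.06,0.06,0],0.2],[[0,0,-0.045],[-0.09,0.09,0],0.2],[[0,0,-0.06],[-0.12,0.12,0],0.2],[[0,0,-0.075],[-0.15,0.15,0],0.2],[[0,0,-0.09],[-0.18,0.18,0],0.2],[[0,0,-0.105],[-0.21,0.21,0],0.2],[[0,0,-0.122],[-0.232,0.236,0],0.2],[[0,0,-0.122],[-0.232,0.236,0],0.2],[[0,0,-0.122],[-0.232,0.236,0],0.2]]'

```text
clock: 5.37
position: [0.6696, -0.0128, 0.2616]
orientation: [3.14, -0.002, -2.64]
force: [-0.7, -0.3, -1.3]
finger_gap: 0.0298
grip_force: 25.4
```

```bash
python3 - <<'E'
from station import *
from h import *
s=get_state(); print(s["clock"],s["position"],s["orientation"],s["finger_gap"],s["joints"]); go(s,[.6717,-.0113,.143],209.1)
a=np.radians(29.1); R=np.array([[np.cos(a),-np.sin(a)],[np.sin(a),np.cos(a)]]); o=np.array([.62,.02])
ims=[]
for n in("scene","top"):
    c=camera(n); P,ok=cloud(c); L=(P[...,:2]-o)@R*1000; z=P[...,2]*1000
    m=ok&(abs(L[...,0]-30)<25)&(abs(L[...,1]+40)<50)&(z>115)&(z<225)
    q=np.c_[L[m],z[m]]
    for lo in range(115,225,10):
        k=q[(q[:,2]>=lo)&(q[:,2]<lo+10)]
        if len(k): print(n,lo,len(k),k.min(0).round(),k.max(0).round(),k.mean(0).round())
    u=proj(c,[[.6717,-.0113,.17]])[0].astype(int); y,x=max(u[1]-80,0),max(u[0]-80,0)
    ims.append(cv2.resize(c["color"][y:y+160,x:x+160],(400,400),interpolation=cv2.INTER_CUBIC))
cv2.imwrite("pics/p.png",np.hstack(ims))
E
```

```text
5.3667 [ 0.66963714 -0.01280896  0.26161206] [ 3.14010489e+00 -2.30421852e-03 -2.63988884e+00] 0.029802245676776484 [-1.85164711e-01  4.72646406e-01  1.19404160e+00 -3.12108340e-04
  1.47762978e+00 -2.25763368e+00]
turn [ 0.0002 -0.0004 -0.001 ] shift [-0.0112  0.0006  0.4744]
scene 175 27 [ 13. -80. 180.] [ 42. -49. 185.] [ 28. -76. 183.]
scene 185 75 [ 13. -80. 185.] [ 43. -52. 195.] [ 29. -75. 190.]
scene 195 73 [ 13. -76. 195.] [ 42. -53. 205.] [ 28. -72. 200.]
scene 205 51 [ 14. -74. 205.] [ 43. -67. 215.] [ 29. -71. 212.]
scene 215 82 [ 11. -71. 215.] [ 45. -52. 225.] [ 29. -67. 220.]
top 145 3 [ 23. -34. 152.] [ 25. -30. 155.] [ 24. -32. 153.]
top 155 2 [ 25. -32. 160.] [ 26. -30. 163.] [ 25. -31. 161.]
top 165 7 [ 23. -36. 167.] [ 30. -31. 174.] [ 26. -33. 171.]
top 175 9 [ 13. -79. 179.] [ 26. -32. 183.] [ 21. -46. 181.]
top 185 17 [ 12. -77. 186.] [ 27. -33. 195.] [ 19. -52. 190.]
top 195 8 [ 12. -74. 197.] [ 28. -33. 202.] [ 20. -51. 199.]
top 205 12 [ 12. -71. 205.] [ 26. -35. 214.] [ 18. -49. 210.]
top 215 15 [ 11. -69. 215.] [ 17. -47. 225.] [ 13. -56. 221.]
```

View pics/p.png

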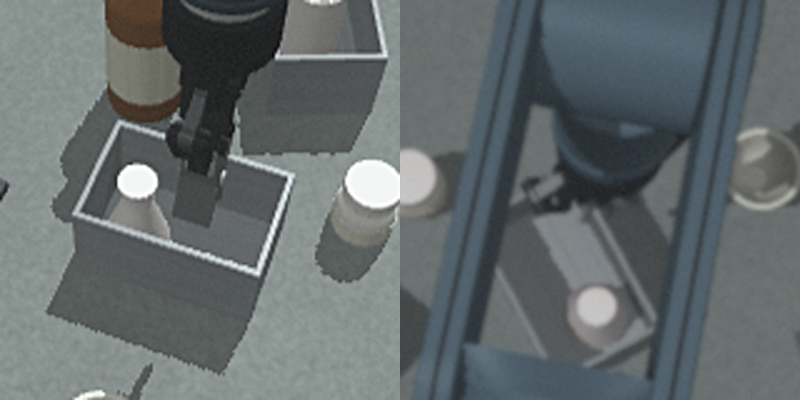

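The clip is upright over the right wall, the flask is well clear at left (135,200), and the rod is on the inner side. I'll lower it.

Emit:
move_arm --commands '[[[0,0,0],[-0.01,0.003,0.08],0.2],[[0,0,0],[-0.01,0.003,0.16],0.2],[[0,0,0],[-0.01,0.003,0.2],0.2],[[0,0,0],[-0.01,0.003,0.24],0.2],[[0,0,0],[-0.01,0.003,0.28],0.2],[[0,0,0],[-0.01,0.003,0.32],0.2],[[0,0,0],[-0.01,0.003,0.36],0.2],[[0,0,0],[-0.01,0.003,0.4],0.2],[[0,0,0],[-0.01,0.003,0.44],0.2],[[0,0,0],[-0.01,0.003,0.44],0.2]]'

```text
clock: 6.3
position: [0.671, -0.0105, 0.1506]
orientation: [3.139, -0.003, -2.636]
force: [-0.1, 0.8, -2.0]
finger_gap: 0.0297
grip_force: 27.1
```

```bash
python3 - <<'E'
from station import *
from h import *
s=get_state(); print(s["clock"],s["position"],s["force"],s["moment"]); go(s,[.6717,-.0113,.135],209.1)
E
```

```text
6.3 [ 0.67103631 -0.01045766  0.15057719] [-0.05019843  0.83972548 -2.03580736] [ 0.08864181  0.03371003 -0.0243606 ]
turn [ 0.0004 -0.0005 -0.0004] shift [-0.0009 -0.0044  0.0623]
```

Emit:
move_arm --commands '[[[0,0,0],[0,-0.003,0.02],0.2],[[0,0,0],[0,-0.003,0.035],0.2],[[0,0,0],[0,-0.003,0.045],0.2],[[0,0,0],[0,-0.003,0.055],0.2],[[0,0,0],[0,-0.003,0.06],0.2],[[0,0,0],[0,-0.003,0.06],0.2]]'

```text
clock: 6.8
position: [0.6718, -0.0099, 0.1377]
orientation: [3.138, -0.001, -2.636]
force: [-2.9, 5.5, 1.0]
finger_gap: 0.0297
grip_force: 28.0
```

Emit:
move_arm --commands '[[[0,0,0],[0,0.008,0],0.2],[[0,0,0],[0,0.016,0],0.2],[[0,0,0],[0,0.016,0.01],0.2],[[0,0,0],[0,0.016,0.015],0.2],[[0,0,0],[0,0.016,0.015],0.2]]'

```text
clock: 7.22
position: [0.6712, -0.0084, 0.135]
orientation: [-3.141, 0.001, -2.636]
force: [0.1, 0.7, 3.0]
finger_gap: 0.0299
grip_force: 27.4
```

```bash
python3 - <<'E'
from station import *
from h import *
s=get_state(); print(s["clock"],s["position"],s["force"],s["moment"])
a=np.radians(29.1); R=np.array([[np.cos(a),-np.sin(a)],[np.sin(a),np.cos(a)]]); o=np.array([.62,.02])
print("tcp in trough",(s["position"][:2]-o)@R)
c=camera("scene"); P,ok=cloud(c); L=(P[...,:2]-o)@R*1000; z=P[...,2]*1000
m=ok&(abs(L[...,0]-30)<18)&(abs(L[...,1]+40)<50)&(z>45)&(z<140)
q=np.c_[L[m],z[m]]
for lo in range(45,140,7):
    k=q[(q[:,2]>=lo)&(q[:,2]<lo+7)]
    if len(k): print(lo,len(k),k.min(0).round(),k.max(0).round(),k.mean(0).round())
u=proj(c,[[.6717,-.0113,.12]])[0].astype(int); y,x=u[1]-50,u[0]-50
cv2.imwrite("pics/q.png",cv2.resize(c["color"][y:y+100,x:x+100],(600,600),interpolation=cv2.INTER_CUBIC))
E
```

```text
7.2167 [ 0.67121301 -0.00839643  0.13497949] [0.12091738 0.69649709 3.01182649] [0.12418288 0.15268758 0.03567899]
tcp in trough [ 0.03093832 -0.04971871]
45 2 [ 45. -56.  46.] [ 46. -55.  49.] [ 46. -56.  48.]
52 21 [ 12. -75.  53.] [ 48. -54.  59.] [ 35. -68.  57.]
59 35 [ 12. -75.  59.] [ 47. -54.  66.] [ 30. -71.  62.]
66 39 [ 17. -73.  66.] [ 46. -55.  73.] [ 32. -69.  69.]
73 35 [ 12. -70.  73.] [ 47. -53.  80.] [ 31. -66.  77.]
80 25 [ 14. -69.  81.] [ 46. -55.  87.] [ 33. -67.  85.]
87 34 [ 17. -69.  87.] [ 47. -63.  94.] [ 32. -66.  91.]
94 38 [ 15. -67.  94.] [ 48. -50. 101.] [ 32. -63.  97.]
101 10 [ 18. -63. 102.] [ 48. -47. 107.] [ 40. -57. 104.]
108 8 [ 43. -64. 108.] [ 47. -46. 114.] [ 46. -56. 111.]
115 10 [ 39. -71. 116.] [ 47. -41. 121.] [ 45. -57. 118.]
122 19 [ 26. -78. 123.] [ 47. -42. 129.] [ 40. -66. 126.]
129 12 [ 26. -78. 130.] [ 47. -29. 134.] [ 40. -64. 132.]
136 5 [ 42. -71. 136.] [ 47. -45. 138.] [ 44. -60. 137.]
```

View pics/q.png

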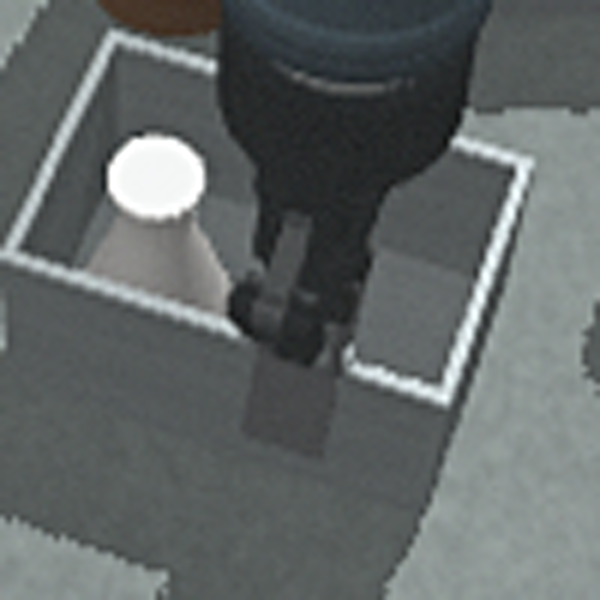

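The outer jaw (290,410) is outside the wall with its tip at z ≈ 53, so the throat is about on the rim. I'll press a little further.

Emit:
move_arm --commands '[[[0,0,0],[0,0,0.01],0.2],[[0,0,0],[0,0,0.018],0.2],[[0,0,0],[0,0,0.018],0.2]]'

```text
clock: 7.52
position: [0.6719, -0.0081, 0.1346]
orientation: [-3.139, 0.004, -2.636]
force: [-7.5, 1.8, 22.4]
finger_gap: 0.0297
grip_force: 29.8
```

Emit:
move_arm --commands '[[[0,0,0],[0,0,0],0.42],[[0,0,0],[0,0,0.004],0.46],[[0,0,0],[0,0,0.008],0.5],[[0,0,0],[0,0,0.012],0.54],[[0,0,0],[0,0,0.016],0.58],[[0,0,0],[0,0,0.016],0.62],[[0,0,0],[0,0,0.016],0.7],[[0,0,0],[0,0,0.016],0.7]]'

```text
clock: 8.18
position: [0.6703, -0.008, 0.1251]
orientation: [3.141, -0.001, -2.636]
force: [-0.5, 0.3, -0.0]
finger_gap: 0.0601
grip_force: 0.0
```

```bash
python3 - <<'E'
from station import *
from h import *
s=get_state(); print(s["clock"],s["position"],s["force"],s["finger_gap"],s["grip_force"])
E
```

```text
8.1833 [ 0.67032213 -0.00799964  0.12511095] [-0.48295612  0.32476353 -0.03586042] 0.06013763405015285 0.0
```

Released with zero force. I'll open fully, raise, back off and inspect.

Emit:
move_arm --commands '[[[0,0,0],[0,0,0],0.85],[[0,0,0],[0,0,0],1],[[0,0,0],[0,0,0],1],[[0,0,0],[0,0,-0.1],1],[[0,0,0],[0,0,-0.25],1],[[0,0,0],[0,0,-0.4],1],[[0,0,0],[0,0,-0.6],1],[[0,0,0],[0,-0.15,-0.6],1],[[0,0,0],[0,-0.3,-0.6],1],[[0,0,0],[0,-0.45,-0.6],1]]'

```text
clock: 9.02
position: [0.7263, -0.1068, 0.2787]
orientation: [-3.138, 0.003, -2.634]
force: [1.3, 1.2, 0.0]
finger_gap: 0.0856
grip_force: 0.0
```

```bash
python3 - <<'E'
from station import *
from h import *
s=get_state(); print(s["clock"],s["position"],s["finger_gap"])
a=np.radians(29.1); R=np.array([[np.cos(a),-np.sin(a)],[np.sin(a),np.cos(a)]]); o=np.array([.62,.02])
ims=[]
for n in("scene","top"):
    c=camera(n); P,ok=cloud(c); L=(P[...,:2]-o)@R*1000; z=P[...,2]*1000
    m=ok&(abs(L[...,0]-30)<18)&(abs(L[...,1]+45)<40)&(z>12)&(z<170)
    q=np.c_[L[m],z[m]]
    for lo in range(12,170,10):
        k=q[(q[:,2]>=lo)&(q[:,2]<lo+10)]
        if len(k): print(n,lo,len(k),k.min(0).round(),k.max(0).round(),k.mean(0).round())
    u=proj(c,[[.65,-.005,.1]])[0].astype(int); y,x=u[1]-60,u[0]-60
    ims.append(cv2.resize(c["color"][y:y+120,x:x+120],(400,400),interpolation=cv2.INTER_CUBIC))
cv2.imwrite("pics/f.png",np.hstack(ims))
E
```

```text
9.0167 [ 0.72631893 -0.1067802   0.27873992] 0.0856103894427854
scene 12 35 [ 12. -56.  12.] [ 48. -54.  22.] [ 30. -55.  17.]
scene 22 32 [ 13. -57.  22.] [ 47. -54.  32.] [ 30. -55.  28.]
scene 32 30 [ 13. -57.  33.] [ 46. -54.  42.] [ 30. -55.  37.]
scene 42 14 [ 13. -59.  42.] [ 48. -54.  52.] [ 28. -56.  46.]
scene 52 34 [ 12. -60.  52.] [ 48. -54.  62.] [ 30. -58.  57.]
scene 62 36 [ 12. -61.  62.] [ 47. -55.  72.] [ 31. -59.  68.]
scene 72 19 [ 14. -62.  72.] [ 48. -55.  82.] [ 31. -59.  77.]
scene 82 34 [ 13. -64.  83.] [ 47. -52.  91.] [ 32. -61.  87.]
scene 92 40 [ 18. -64.  92.] [ 48. -43. 102.] [ 37. -57.  97.]
scene 102 64 [ 17. -67. 102.] [ 47. -40. 112.] [ 33. -48. 107.]
scene 112 63 [ 18. -70. 112.] [ 47. -38. 122.] [ 33. -46. 117.]
scene 122 48 [ 18. -71. 122.] [ 47. -32. 132.] [ 33. -39. 126.]
scene 132 127 [ 19. -79. 133.] [ 47. -29. 142.] [ 34. -57. 139.]
scene 142 33 [ 20. -77. 142.] [ 47. -31. 144.] [ 34. -55. 143.]
top 12 1 [ 26. -29.  13.] [ 26. -29.  13.] [ 26. -29.  13.]
top 22 3 [ 28. -36.  24.] [ 31. -32.  29.] [ 29. -34.  26.]
top 32 2 [ 28. -36.  41.] [ 31. -31.  42.] [ 29. -33.  42.]
top 42 1 [ 29. -33.  48.] [ 29. -33.  48.] [ 29. -33.  48.]
top 52 2 [ 29. -33.  54.] [ 31. -31.  60.] [ 30. -32.  57.]
top 62 1 [ 31. -31.  68.] [ 31. -31.  68.] [ 31. -31.  68.]
top 72 1 [ 31. -31.  81.] [ 31. -31.  81.] [ 31. -31.  81.]
top 92 34 [ 17. -59.  95.] [ 48. -42. 102.] [ 37. -51. 100.]
top 102 51 [ 17. -63. 102.] [ 47. -41. 112.] [ 36. -51. 105.]
top 112 13 [ 17. -66. 112.] [ 45. -39. 122.] [ 36. -55. 117.]
top 122 6 [ 17. -66. 123.] [ 46. -29. 131.] [ 31. -49. 126.]
top 132 56 [ 17. -69. 136.] [ 47. -27. 142.] [ 33. -36. 140.]
top 142 31 [ 18. -74. 142.] [ 46. -28. 146.] [ 35. -41. 144.]
```

View pics/f.png

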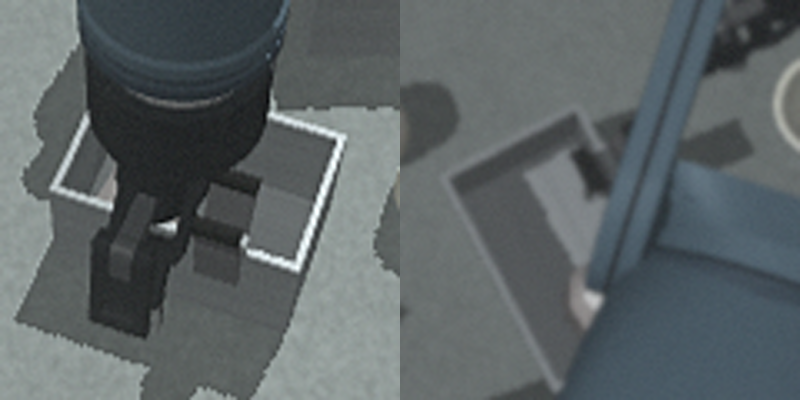

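The clip sits on the rim: roller tops are at z ≈ 143 (142 expected), span 51 mm, the rod is vertical inside at y ≈ −33, and the flask is about 70 mm away. I'll hand it in.

```bash
python3 -c "
from station import *
print(close_job())"
```

```text
the job is handed in; nothing more can be done
None
```

The probe clip is on the long right-hand wall of the middle trough, the one with the conical flask; it is pushed fully down on the rim with the rod hanging inside about 70 mm from the flask, and the job is handed in at about 9 s.

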